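# Ready the powder doser and give one dose

## Robot

A 6-joint arm with a two-finger parallel gripper is mounted at the origin on the work surface. World frame = base frame: x ahead of the robot, y to its left, z up, the work surface at z = 0. Lengths are in mm, angles in rad, forces in N, time in s.
With the tool pointing down it reaches from about 350 to 775 mm from the base axis. Payload 7.3 kg.
Tool frame: the origin (TCP) lies midway between the tips of the shut fingers; the grasp point (between the pads) lies 19 mm behind it; z points along the fingers, y is the line along which they close (so a half turn about z gives the same grasp; the last joint's range is limited). The gripper opens to 92 mm and grips with 3 to 60 N. Pads are 19 mm wide; open, the fingers measure 130 mm over their backs; the gripper's body (75 mm by 190 mm) begins 47 mm behind the grasp point.
Start: joints at [1.134, 0.342, 1.524, -0, 1.275, -0.146], TCP at [150.514, 502.985, 194.241] pointing down, gripper open.
Joint ranges: [-2.53, 2.53], [-0.77, 2.02], [0.04, 2.7], [-1, 4.14], [0.28, 2.66], [-3.11, 3.11]. Speed limits (rad/s): [2.57, 2.57, 3.14, 3.14, 3.14, 3.14].

## Interface

Orientations are given as [roll, pitch, yaw] about the fixed x, y, z axes, in that order (R = Rz(yaw) Ry(pitch) Rx(roll)).
In Python, from plant import bot gives the robot as it stands.
- The arm moves only by the tool servo_tool, never from a script. Its argument "deltas" is a list of rows, each a list of 2 entries, a list of its own where there are three numbers: the shift along the tool's x, y, z in m, then the turn, a rotation vector about the tool's x, y, z in degrees. A call has 1 to 20 rows; each row shifts and turns the commanded pose from where the row before left it, along the tool's axes as they then stand; what a row does not reach is not made up. A row lasts 1/8 s, in which the tool goes at most 62.5 mm and 10.7 degrees, less where a joint would pass 70% of its speed; a pose out of reach is approached as far as the arm can. A call with a gripper value outside its range is refused whole. "fingers" is the opening, from 0 (shut) to 1 (fully open), set as the call begins (left out, the last holds). The fingers move at their own pace and stop on an object; the grip force is fixed at half the most. Time passes only in rows, so rows that do not move let the fingers close. It gives the time, the measured TCP pose, the force, the opening and the grip force at its end, in the units of the state.
- bot.get_obs(): the state, without advancing time (a new reading comes with each control period).
- bot.capture(name): name is "side" or "top"; returns the picture (384x512x3 uint8, red, green, blue); there is no depth.
- bot.camera_model(name): a dict with "mtx" (3x3 intrinsics, pixels), "dist" ([k1, k2, p1, p2, k3] as OpenCV has them; the pictures are not rectified), "xyz" and "rotation" of the camera in the world. Camera axes: x right, y down, z forward; pixel columns grow to the right and rows downward; lengths in mm; the calibration is good to about 2 mm. A picture is of the moment at which its call begins. camera_model takes no time and is no camera call.
- bot.close_job(): hands the job in; it is judged then, once.
The state is a dict: "time": time; "joint_positions": joint angles; "dq": joint speeds; "tau": joint torques, N m; "tool_pos": TCP position; "tcp_rot": TCP orientation; "contact_force": force on the tool from outside, world axes, zero at the start; "moment": the same for the moment, N m; "grip_width": finger opening in mm; "finger_force": force on a finger pad.
Only numpy, scipy, OpenCV 4.12 (cv2) and the standard library are available. Lean on these libraries where they do the work, as an engineer would, in place of code of your own. Each camera call takes 0.05 s, during which the arm holds its last target. There are 200 camera calls.

## Task

Stand the open steel beaker upright on the doser's round black pad and let go of it, then turn the hopper until its spout is over the beaker, pointing straight at the raised mark beyond the pad. Then slide the lock bolt fully home towards the hopper, and last press the plunger on top of the hopper all the way down and let it spring back up. Never press the plunger before the spout is at the mark, do not knock the beaker over, and leave the other things on the counter where they are.

Things in the scene. Friction and masses are not known exactly. Their poses are not given: they have to be found in the camera images.
- station: Fixed aluminium foot of the powder doser on the counter, 12 mm thick. Origin: on the hopper's vertical axis, at counter height. A disc of radius 75 mm with an arm 84 mm wide along its own -y to 172 mm (pad, mark) and one 64 mm wide along +y to 162 mm (lock bolt). On it turns the hopper, a white drum of radius 52 mm, top at 125 mm. Place and yaw vary.
- pad (a point): Centre of the top of the round black pad (radius 37 mm, 3 mm thick, top 15 mm above the counter) on the foot, 115 mm from the axis along the station's -y.
- mark (a point): Top of the raised mark, a narrow dark steel fin (5 x 17 x 14 mm, its length radial, top 26 mm above the counter) on the foot beyond the pad, 161.5 mm from the axis along the station's -y.
- turret (a joint): Angle of the hopper with its spout about the vertical axis (rad, counter-clockwise from above positive). At 0 the spout points along the station's +y, over the lock bolt; at +3.14 or -3.14 it points at the mark. Turns both ways (to +-4.2) with friction, stays where left; starts between -1.9 and 1.9. Two low lugs on the far side from the spout (radius 68, height 18 to 42 mm) take the bolt.
- spout (a point): Top of the spout over its outlet, 115 mm from the hopper's axis. The spout is a straight steel arm 34 mm wide with upright flanks, from the drum to a round nose 132 mm from the axis, 92 to 118 mm above the counter, with a thin dark pointer fin (5 mm wide, to 146 mm) on the nose. It may be pushed sideways on its flanks.
- bolt (a joint): Travel of the lock bolt (m): 0 is fully out, 0.030 is fully home (its rod between the hopper's lugs). Slides along the station's -y, towards the axis, with about 2 N of friction; starts between 0 and 0.008.
- bolt_tab (a point): Top middle of the outer face of the bolt's upright steel tab: 44 mm wide (station x), 12 mm thick (station y), 24 to 64 mm above the counter. This outer face (towards the station's +y, 131 mm from the axis when out, 101 mm when home) is the one to push.
- plunger (a joint): Travel of the hopper's top plunger (m): 0 is up, 0.012 fully down; a spring returns it (about 6 N at the bottom).
- plunger_top (a point): Centre of the top of the black plunger head (radius 21 mm), on the hopper's axis, 151 mm above the counter when up. Pressed straight down.
- beaker: The beaker: a straight, open, plain steel cup with no lid, outer radius 31 mm at the rim, 75 mm tall, walls 3 mm, about 0.12 kg. Origin: centre of its underside, z up. Starts upright on the counter in one of three places to the right of the doser, the jar and bottle in the other two.
- squat_jar: Bystander: closed white jar with lid, radius 40 mm, 55 mm tall. Origin: centre of its underside. Leave alone.
- slim_bottle: Bystander: closed slim white bottle with cap, radius 21 mm, 105 mm tall. Origin: centre of its underside. Leave alone.
- medicine_box: Bystander: paper-white box 50 x 110 x 40 mm, to the left of the doser. Origin: centre of its underside. Leave alone.
- scoop: Bystander: spoon-shaped scoop 170 mm long lying beyond the doser. Leave alone.

How it is judged:
By the outcome, as a careful person would: the job done as asked, in the order asked, and still so for the second after the job is handed in, with the robot touching nothing.
It also fails if it takes over 69 s, if anything falls off the work surface, if the arm or the gripper's body presses on something with over 40 N, if the wrist force passes 120 N, or if a joint passes its speed limit or range.

## Working session

There is one attempt and no reset: what is moved stays moved. The work goes in short steps, Python scripts to look and compute and a tool call to move; the robot and the scene stay as the last step left them, time stands still between calls to the robot, and variables do not carry over. Pictures are saved under pics/ and viewed, at most 10 in all, crops included, and the job is handed in when it is done.

Besides the shell and the picture viewer there is one more tool, called by a JSON object that holds its "method" and its "body". servo_tool: Moves the arm, as the interface text tells. Its arguments: {"type":"object","properties":{"deltas":{"type":"array"},"fingers":{"type":"number"}},"required":["deltas"]}

```bash
mkdir -p pics && ls && python3 - <<'E'
from plant import bot
import cv2
for n in("top","side"):
    cv2.imwrite(f"pics/{n}0.png",bot.capture(n)[:,:,::-1])
    m=bot.camera_model(n);print(n,m)
o=bot.get_obs();print(o["time"],o["tool_pos"],o["tcp_rot"],o["grip_width"])
E
```

```text
pics
top {'mtx': array([[458.80812794,   0.        , 251.40744779],
       [  0.        , 458.80812794, 194.41164059],
       [  0.        ,   0.        ,   1.        ]]), 'dist': array([-0.08274462,  0.        ,  0.        ,  0.        ,  0.        ]), 'xyz': array([ 240.99480751,  -33.23264802, 1555.37900264]), 'rotation': array([-2.92134216,  0.00610075, -1.59160275])}
side {'mtx': array([[485.1520725,   0.       , 256.5117675],
       [  0.       , 485.1520725, 196.2244606],
       [  0.       ,   0.       ,   1.       ]]), 'dist': array([-0.09432636,  0.        ,  0.        ,  0.        ,  0.        ]), 'xyz': array([  386.7674699 , -1000.65267805,  1261.60192759]), 'rotation': array([-2.4277032 , -0.01323567, -0.15560688])}
0.1 [150.31950152 502.58327395 193.59638113] [-3.14018648e+00 -2.36026130e-04  2.85075768e+00] 91.75721084510846
```

View pics/top0.png

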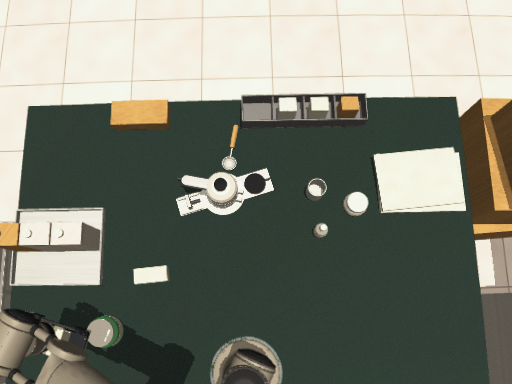

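View pics/side0.png

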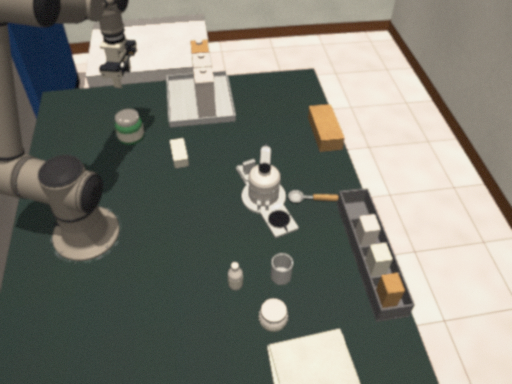

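The top view shows the hopper near (221,187), its spout nose at (182,181), the pad at (255,183), the bolt tab near (193,201), the beaker at (316,188), the jar at (356,203) and the bottle at (321,230). I'll zoom in to measure.

```bash
cat > h.py <<'E'
import numpy as np, cv2
from scipy.spatial.transform import Rotation as R
from plant import bot
def cam(n):
    m=bot.camera_model(n); return m["mtx"],m["dist"],np.array(m["xyz"]),R.from_euler("xyz",m["rotation"]).as_matrix()
def p2w(n,uv,z):
    K,d,c,r=cam(n); uv=np.array(uv,float).reshape(-1,1,2)
    q=cv2.undistortPoints(uv,K,d).reshape(-1,2); v=np.c_[q,np.ones(len(q))]@r.T
    return c+v*((z-c[2])/v[:,2])[:,None]
def w2p(n,P):
    K,d,c,r=cam(n); P=np.array(P,float).reshape(-1,3)
    return cv2.projectPoints(P,cv2.Rodrigues(r.T)[0],-r.T@c,K,d)[0].reshape(-1,2)
def crop(n,x0,y0,w,h,s,f):
    im=bot.capture(n)[:,:,::-1]; cv2.imwrite(f,cv2.resize(im[y0:y0+h,x0:x0+w],None,fx=s,fy=s,interpolation=cv2.INTER_CUBIC)); return im
E
python3 - <<'E'
from h import *
a=crop("top",170,140,200,110,4,"pics/t1.png"); cv2.imwrite("pics/full_t.png",a)
b=crop("side",220,130,110,160,3.7,"pics/s1.png"); cv2.imwrite("pics/full_s.png",b)
print(p2w("top",[[255,183]],15),p2w("top",[[221,185]],151),p2w("top",[[316,188]],75))
print(p2w("side",[[278,219]],15),p2w("side",[[264,170]],151),p2w("side",[[282,260]],75))
E
```

```text
[[626.16117794 -44.28061082  15.        ]] [[588.0635884   64.03661099 151.        ]] [[ 589.59981695 -245.91825858   75.        ]]
[[624.7429058  -43.68046117  15.        ]] [[591.079261    53.22950364 151.        ]] [[ 597.00489225 -240.9220766    75.        ]]
```

View pics/t1.png

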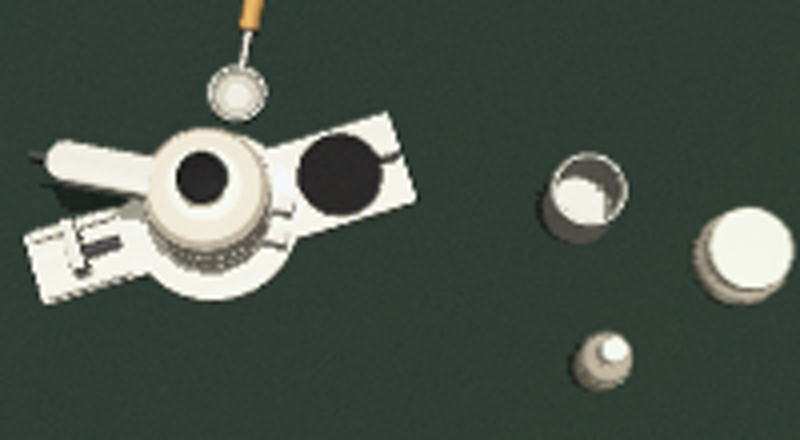

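View pics/s1.png

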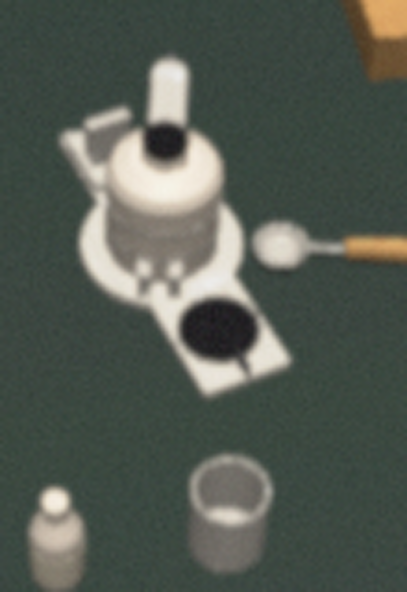

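The pixels agree between the two views: pad in the top crop at (340,174), plunger at (202,178), foot corners at (387,112), (415,204), (24,236) and (45,304), and rim centre at (589,190). I'll fit the station pose from these.

```bash
python3 - <<'E'
from h import *
from scipy.optimize import least_squares
T=lambda u,v:((u+.5)/4-.5+170,(v+.5)/4-.5+140)
S=lambda u,v:((u+.5)/3.7-.5+220,(v+.5)/3.7-.5+130)
loc=[("top",T(340,174),(0,-115,15)),("top",T(202,178),(0,0,151)),("top",T(387,112),(42,-172,12)),("top",T(415,204),(-42,-172,12)),
("top",T(24,236),(32,162,12)),("top",T(45,304),(-32,162,12)),
("side",S(219,329),(0,-115,15)),("side",S(166,141),(0,0,151)),("side",S(291,361),(42,-172,12)),("side",S(208,395),(-42,-172,12))]
def st(p,l):
    c,s=np.cos(p[2]),np.sin(p[2]); return [p[0]+c*l[0]-s*l[1],p[1]+s*l[0]+c*l[1],l[2]]
f=lambda p:np.concatenate([w2p(n,st(p,l))[0]-uv for n,uv,l in loc])
r=least_squares(f,[588,64,.25],loss="soft_l1",x_scale=[10,10,.1]);p=r.x
print(p,f(p).reshape(-1,2).round(1).tolist())
for k,l in dict(pad=(0,-115,15),mark=(0,-161.5,26),tab=(0,131,64),plg=(0,0,151)).items(): print(k,np.round(st(p,l),1))
# joint: same fit, with spout angle
print("nose",p2w("top",[T(32,156)],110)[0]-[p[0],p[1],0],"tab top outer?",p2w("top",[T(66,240)],64))
print("beaker top/side",p2w("top",[T(589,190)],75),p2w("side",[S(231,490)],75))
b=least_squares(lambda q:np.concatenate([w2p("top",[*q,75])[0]-T(589,190),w2p("side",[*q,75])[0]-S(231,490)]),[590,-245],x_scale=10);print(b.x,b.fun)
print("jar",p2w("top",[T(750,250)],55),"bottle",p2w("top",[T(614,349)],105))
# check jaw tip: start pose tool axes
o=bot.get_obs();print(R.from_euler("xyz",o["tcp_rot"]).as_matrix().round(3),o["tool_pos"])
np.save("st.npy",p)
E
```

```text
[5.93516473e+02 6.70209701e+01 2.91650439e-01] [[0.0, -0.2], [-0.1, -0.8], [0.1, -0.5], [0.7, -1.2], [-0.2, -0.0], [-0.3, 0.4], [-0.3, 0.2], [-0.5, -0.9], [-0.2, 0.4], [-0.9, 0.1]]
pad [626.6 -43.1  15. ]
mark [640.  -87.7  26. ]
tab [555.8 192.5  64. ]
plg [593.5  67.  151. ]
nose [ 29.32563984 141.51023235 110.        ] tab top outer? [[562.0402959  186.70752742  64.        ]]
beaker top/side [[ 592.5205544  -248.98575869   75.        ]] [[ 595.85448666 -247.9826077    75.        ]]
[ 594.40347067 -248.6026299 ] [-0.14455275 -0.54854847 -0.45064492  0.24017057]
jar [[ 542.71529602 -384.45291598   55.        ]] bottle [[ 454.53221923 -257.91768587  105.        ]]
[[-0.958  0.287 -0.   ]
 [ 0.287  0.958 -0.001]
 [ 0.    -0.001 -1.   ]] [150.40246263 502.73205614 193.82378895]
```

Both views agree with residuals of at most 1.2 px. The station is at (593.5, 67) with yaw 0.292, the turret is at about -0.50, and the beaker is at (594.4, -248.6). The first move goes above the beaker.

{"method": "servo_tool", "body": {"deltas": [[[-0.018, -0.016, 0], [0, 0, 0]], [[-0.036, -0.033, 0], [0, 0, 0]], [[-0.036, -0.033, 0], [0, 0, 0]], [[-0.036, -0.033, 0], [0, 0, 0]], [[-0.036, -0.033, 0], [0, 0, 0]], [[-0.036, -0.033, 0], [0, 0, 0]], [[-0.036, -0.033, 0], [0, 0, 0]], [[-0.036, -0.033, 0], [0, 0, 0]], [[-0.036, -0.033, 0], [0, 0, 0]], [[-0.036, -0.033, 0], [0, 0, 0]], [[-0.036, -0.033, 0], [0, 0, 0]], [[-0.036, -0.033, 0], [0, 0, 0]], [[-0.036, -0.033, 0], [0, 0, 0]], [[-0.036, -0.033, 0], [0, 0, 0]], [[-0.036, -0.033, 0], [0, 0, 0]], [[-0.036, -0.033, 0], [0, 0, 0]], [[-0.036, -0.033, 0], [0, 0, 0]], [[-0.036, -0.033, 0], [0, 0, 0]], [[-0.011, -0.016, 0], [0, 0, 0]], [[0, 0, 0], [0, 0, 0]]], "fingers": 1}}

```text
time: 2.7
tool_pos: [594.4, -250.0, 193.1]
tcp_rot: [3.141, -0.001, 2.849]
contact_force: [-0.3, 0.7, -0.0]
grip_width: 91.9
finger_force: 0.0
```

{"method": "servo_tool", "body": {"deltas": [[[0, 0, 0], [0, 0, 7.1]], [[0, 0, 0], [0, 0, 7.1]], [[0, 0, 0], [0, 0, 7.1]], [[0, 0, 0], [0, 0, 7.1]], [[0, 0, 0], [0, 0, 7.1]], [[0, 0, 0], [0, 0, 7.1]], [[0, 0, 0], [0, 0, 7.1]], [[0, 0, 0], [0, 0, 7.0]], [[0, 0, 0], [0, 0, 0]]]}}

```text
time: 3.82
tool_pos: [594.3, -247.6, 194.4]
tcp_rot: [3.142, -0.0, 1.863]
contact_force: [0.4, -0.5, 0.7]
grip_width: 91.5
finger_force: 0.0
```

```bash
cat >> h.py <<'E'
def to(P,yaw):
    o=bot.get_obs(); M=R.from_euler("xyz",o["tcp_rot"]).as_matrix()
    print("t",round(o["time"],2),"pos",np.round(o["tool_pos"],1),"rpy",np.round(o["tcp_rot"],3),"q",np.round(o["joint_positions"],2),"F",np.round(o["contact_force"],1),"w",round(o["grip_width"],1))
    T=R.from_euler("xyz",[np.pi,0,yaw]).as_matrix()
    print("delta mm",(M.T@(np.array(P)-o["tool_pos"])).round(1),"turn",np.degrees(R.from_matrix(M.T@T).as_rotvec()).round(2))
def S(l):
    p=np.load("st.npy"); c,s=np.cos(p[2]),np.sin(p[2]); return [p[0]+c*l[0]-s*l[1],p[1]+s*l[0]+c*l[1],l[2]]
E
python3 - <<'E'
from h import *
to([594.4,-248.6,42],1.862)
E
```

```text
t 3.83 pos [ 594.3 -247.6  194.4] rpy [ 3.142 -0.     1.863] q [-0.51  0.57  1.16  0.    1.41 -0.81] F [ 0.4 -0.5  0.7] w 91.5
delta mm [ -1.1  -0.2 152.4] turn [ 0.   -0.03  0.08]
```

{"method": "servo_tool", "body": {"deltas": [[[0, 0, 0.015], [0, 0, 0]], [[0, 0, 0.03], [0, 0, 0]], [[0, 0, 0.03], [0, 0, 0]], [[0, 0, 0.03], [0, 0, 0]], [[0, 0, 0.02], [0, 0, 0]], [[0, 0, 0.015], [0, 0, 0]], [[0, 0, 0.012], [0, 0, 0]], [[0, 0, 0], [0, 0, 0]]]}}

```text
time: 4.82
tool_pos: [594.1, -248.6, 41.3]
tcp_rot: [-3.141, -0.001, 1.862]
contact_force: [0.0, -0.2, 0.7]
grip_width: 91.6
finger_force: 0.0
```

{"method": "servo_tool", "body": {"deltas": [[[0, 0, 0], [0, 0, 0]], [[0, 0, 0], [0, 0, 0]], [[0, 0, 0], [0, 0, 0]], [[0, 0, 0], [0, 0, 0]], [[0, 0, 0], [0, 0, 0]], [[0, 0, 0], [0, 0, 0]]], "fingers": 0.5}}

```text
time: 5.58
tool_pos: [594.4, -249.2, 42.6]
tcp_rot: [-3.141, 0.0, 1.861]
contact_force: [-2.6, -1.1, 4.4]
grip_width: 46.4
finger_force: 2.3
```

```bash
python3 - <<'E'
from h import *
to(S([0,-115,57]),1.862)
crop("side",220,200,130,110,5,"pics/s2.png")
E
```

```text
t 5.58 pos [ 594.4 -249.2   42.6] rpy [-3.141  0.     1.861] q [-0.52  0.7   1.36 -0.    1.09 -0.81] F [-2.6 -1.1  4.4] w 46.4
delta mm [188.2  89.9 -14.5] turn [-0.02  0.02 -0.05]
```

View pics/s2.png

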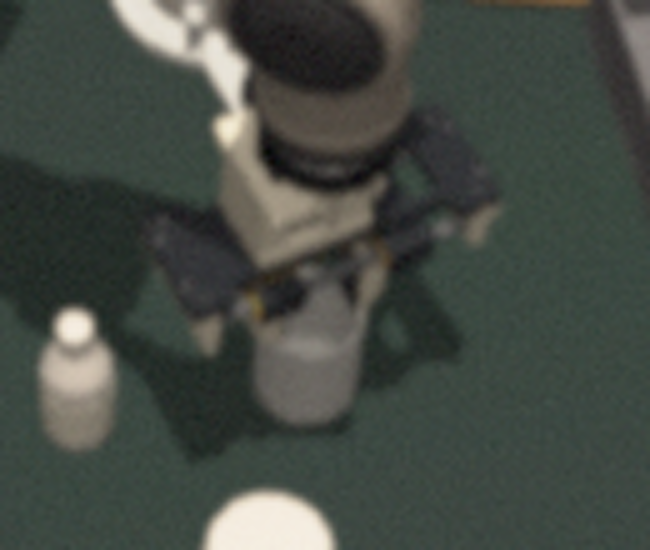

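```bash
python3 - <<'E'
from h import *
o=bot.get_obs();p=np.array(o["tool_pos"]);M=R.from_euler("xyz",o["tcp_rot"]).as_matrix()
to([594,-249,42],1.862); print(o["finger_force"],o["moment"],np.round(o["tau"],1))
f=lambda P:((w2p("side",P)-[220,200]+.5)*5-.5).round(0).tolist()
print("tips",f([p+M[:,1]*23,p-M[:,1]*23,p+M@[0,23,-19],p+M@[0,-23,-19]]))
a=np.linspace(0,2*np.pi,13)[:-1]
c=lambda x,y,z:[[x+31*np.cos(t),y+31*np.sin(t),z] for t in a]
im=cv2.imread("pics/s2.png")
for z,col in((0,(0,0,255)),(75,(0,255,255))):
    for q in f(c(594.4,-248.6,z)): cv2.circle(im,tuple(map(int,q)),3,col,-1)
for q in f([p+M[:,1]*23,p-M[:,1]*23]): cv2.circle(im,tuple(map(int,q)),4,(255,0,0),-1)
t=bot.capture("top")[:,:,::-1][150:230,270:370]; t=cv2.resize(t,None,fx=5,fy=5,interpolation=cv2.INTER_CUBIC)
cv2.imwrite("pics/s2b.png",np.hstack([cv2.resize(im[:450,100:500],(400,450)),t[:,50:450][:400].copy() if 0 else cv2.copyMakeBorder(t[:,50:450],0,50,0,0,cv2.BORDER_CONSTANT)]))
E
```

```text
t 5.62 pos [ 594.3 -249.2   42.5] rpy [-3.141  0.     1.861] q [-0.52  0.7   1.36 -0.    1.09 -0.81] F [-2.7 -1.3  4.3] w 46.1
delta mm [ 0.3 -0.2  0.5] turn [-0.03  0.02 -0.05]
2.4188086945650866 [-0.28413748  0.6188474   0.03471848] [  1.3 -55.  -21.5   0.7  -0.6   0. ]
tips [[342.0, 331.0], [272.0, 359.0], [344.0, 313.0], [274.0, 341.0]]
```

View pics/s2b.png

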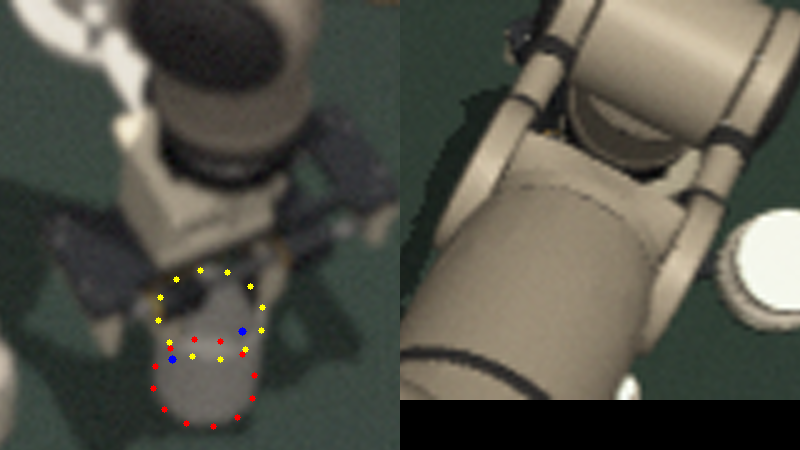

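{"method": "servo_tool", "body": {"deltas": [[[0, 0, 0], [0, 0, 0]], [[0, 0, 0], [0, 0, 0]], [[0, 0, 0], [0, 0, 0]]], "fingers": 0.4}}

```text
time: 6.05
tool_pos: [594.6, -248.6, 41.8]
tcp_rot: [-3.142, -0.001, 1.861]
contact_force: [-0.0, 0.3, -0.2]
grip_width: 36.5
finger_force: 0.0
```

```bash
python3 - <<'E'
from h import *
b=bot.capture("side")[:,:,::-1]; cv2.imwrite("pics/full_s3.png",b)
a=cv2.imread("pics/full_s.png")
to([594.4,-248.6,42],1.862)
g=lambda i:cv2.cvtColor(i,cv2.COLOR_BGR2GRAY)
s=cv2.resize(np.hstack([a[235:295,255:310],b[235:295,255:310]]),None,fx=7,fy=7,interpolation=cv2.INTER_CUBIC)
cv2.imwrite("pics/cmp.png",s)
E
```

```text
t 6.1 pos [ 594.6 -248.7   41.8] rpy [-3.142e+00 -1.000e-03  1.861e+00] q [-0.52  0.7   1.36  0.    1.09 -0.81] F [-0.5 -0.6 -0.7] w 36.8
delta mm [ 0.1 -0.2 -0.2] turn [-0.   -0.03 -0.04]
```

View pics/cmp.png

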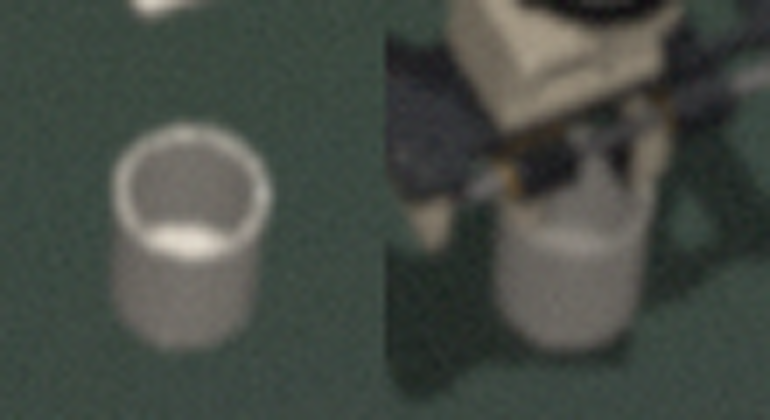

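```bash
python3 - <<'E'
from h import *
o=bot.get_obs();p=np.array(o["tool_pos"]);M=R.from_euler("xyz",o["tcp_rot"]).as_matrix()
f=lambda P,x0,y0:((w2p("side",P)-[x0,y0]+.5)*7-.5+[385,0]).round(0).tolist()
P=[p+M@[dx,s*h,-k] for h,k in((95,66),(18,0),(37,0),(37,40)) for s in(1,-1) for dx in(0,)]
for q,r in zip(["body+","body-","padface+","padface-","back+","back-","back+40","back-40"],f(P,255,235)):print(q,r)
print("rim",f([[594.4,-248.6,75]],255,235),"px/mm z",w2p("side",[594,-249,75])-w2p("side",[594,-249,42]), w2p("side",[594,-229,42])-w2p("side",[594,-249,42]))
E
```

```text
body+ [782.0, 69.0]
body- [368.0, 234.0]
padface+ [608.0, 222.0]
padface- [533.0, 253.0]
back+ [648.0, 206.0]
back- [492.0, 269.0]
back+40 [655.0, 153.0]
back-40 [496.0, 217.0]
rim [[574.0, 194.0]] px/mm z [[ 0.59197445 -6.1371119 ]] [[-1.25012956 -5.64337911]]
```

{"method": "servo_tool", "body": {"deltas": [[[0, 0, 0], [0, 0, 0]], [[0, 0, 0], [0, 0, 0]]], "fingers": 0.47}}

```text
time: 6.35
tool_pos: [594.7, -248.8, 42.2]
tcp_rot: [3.141, -0.0, 1.861]
contact_force: [0.1, 0.1, 1.1]
grip_width: 43.0
finger_force: 0.1
```

{"method": "servo_tool", "body": {"deltas": [[[0, 0, 0], [0, 0, 0]], [[0, 0, 0], [0, 0, 0]], [[0, 0, 0], [0, 0, 0]]], "fingers": 0.58}}

```text
time: 6.72
tool_pos: [595.1, -249.1, 42.8]
tcp_rot: [3.14, 0.001, 1.861]
contact_force: [1.2, 0.0, 5.1]
grip_width: 53.6
finger_force: 2.3
```

{"method": "servo_tool", "body": {"deltas": [[[0, 0, -0.01], [0, 0, 0]], [[0, 0, -0.02], [0, 0, 0]], [[0, 0, -0.02], [0, 0, 0]], [[0, 0, 0], [0, 0, 0]]], "fingers": 0.55}}

```text
time: 7.22
tool_pos: [595.3, -249.4, 93.9]
tcp_rot: [3.14, 0.002, 1.861]
contact_force: [-0.3, -0.2, -0.1]
grip_width: 50.6
finger_force: 0.0
```

{"method": "servo_tool", "body": {"deltas": [[[0, 0, 0], [0, 0, 0]], [[0, 0, 0], [0, 0, 0]], [[0, 0, 0], [0, 0, 0]], [[0, 0, 0], [0, 0, 0]]], "fingers": 1}}

```text
time: 7.72
tool_pos: [594.4, -248.8, 91.8]
tcp_rot: [-3.141, -0.001, 1.861]
contact_force: [0.4, 0.2, 0.5]
grip_width: 86.2
finger_force: 0.0
```

```bash
python3 - <<'E'
from h import *
to([594.4,-248.6,42],1.862)
b=bot.capture("side")[:,:,::-1]; cv2.imwrite("pics/full_s4.png",b)
o=bot.get_obs();p=np.array(o["tool_pos"]);M=R.from_euler("xyz",o["tcp_rot"]).as_matrix()
s=cv2.resize(b[215:295,235:330],None,fx=7,fy=7,interpolation=cv2.INTER_CUBIC)
q=((w2p("side",[p+M@[0,s1*46,-k] for s1 in(1,-1) for k in(0,30)])-[235,215]+.5)*7-.5)
for a in q: cv2.circle(s,tuple(map(int,a)),4,(0,0,255),-1)
cv2.imwrite("pics/s4.png",s)
E
```

```text
t 7.72 pos [ 594.4 -248.8   91.8] rpy [-3.141e+00 -1.000e-03  1.861e+00] q [-0.52  0.65  1.31  0.    1.19 -0.81] F [0.4 0.2 0.5] w 86.2
delta mm [ 0.2  0.  49.8] turn [-0.02 -0.03 -0.05]
```

View pics/s4.png

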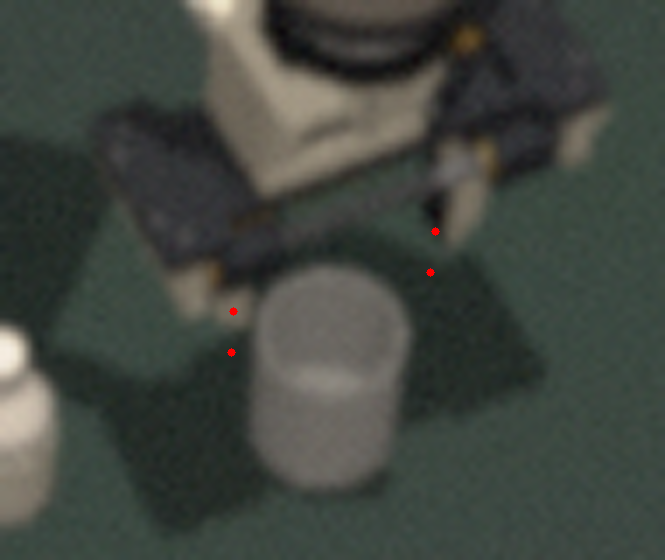

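The picture shows the finger tips near (235,325) and (455,250), about 20-30 mm higher than the reported TCP. That means my first close was just at the rim, and the beaker hasn't moved. I'll go lower, watching the force.

{"method": "servo_tool", "body": {"deltas": [[[0, 0, 0.015], [0, 0, 0]], [[0, 0, 0.025], [0, 0, 0]], [[0, 0, 0.015], [0, 0, 0]], [[0, 0, 0.005], [0, 0, 0]], [[0, 0, 0.005], [0, 0, 0]], [[0, 0, 0], [0, 0, 0]]]}}

```text
time: 8.52
tool_pos: [594.7, -249.0, 27.4]
tcp_rot: [3.141, 0.0, 1.861]
contact_force: [-0.4, 1.0, -0.1]
grip_width: 91.7
finger_force: 0.0
```

{"method": "servo_tool", "body": {"deltas": [[[0, 0, 0.005], [0, 0, 0]], [[0, 0, 0.005], [0, 0, 0]], [[0, 0, 0.003], [0, 0, 0]], [[0, 0, 0], [0, 0, 0]]]}}

```text
time: 9.02
tool_pos: [594.4, -248.8, 13.9]
tcp_rot: [-3.141, -0.0, 1.861]
contact_force: [0.2, -0.1, -0.1]
grip_width: 91.9
finger_force: 0.0
```

{"method": "servo_tool", "body": {"deltas": [[[0, 0, 0], [0, 0, 0]], [[0, 0, 0], [0, 0, 0]], [[0, 0, 0], [0, 0, 0]]], "fingers": 0.6}}

```text
time: 9.4
tool_pos: [594.7, -248.9, 14.3]
tcp_rot: [3.141, 0.0, 1.861]
contact_force: [-1.0, -0.2, -0.2]
grip_width: 66.4
finger_force: 0.0
```

{"method": "servo_tool", "body": {"deltas": [[[0, 0, 0], [0, 0, 0]], [[0, 0, 0], [0, 0, 0]], [[0, 0, 0], [0, 0, 0]]], "fingers": 0.5}}

```text
time: 9.78
tool_pos: [594.7, -248.9, 14.3]
tcp_rot: [3.141, 0.0, 1.861]
contact_force: [-0.0, 0.7, 0.8]
grip_width: 61.3
finger_force: 30.0
```

{"method": "servo_tool", "body": {"deltas": [[[0, 0, -0.01], [0, 0, 0]], [[0, 0, -0.02], [0, 0, 0]], [[0, 0, -0.02], [0, 0, 0]], [[0, 0, -0.01], [0, 0, 0]], [[0.016, 0.008, 0], [0, 0, 0]], [[0.03, 0.014, 0], [0, 0, 0]], [[0.03, 0.014, 0], [0, 0, 0]], [[0.03, 0.014, 0], [0, 0, 0]], [[0.03, 0.014, 0], [0, 0, 0]], [[0.03, 0.014, 0], [0, 0, 0]], [[0.016, 0.008, 0], [0, 0, 0]], [[0.006, 0.0035, 0], [0, 0, 0]], [[0, 0, 0], [0, 0, 0]]]}}

```text
time: 11.4
tool_pos: [626.4, -43.3, 73.9]
tcp_rot: [-3.141, 0.0, 1.861]
contact_force: [-0.1, 0.6, -1.6]
grip_width: 61.7
finger_force: 30.0
```

```bash
python3 - <<'E'
from h import *
for i in range(3): to(S([0,-115,29]),1.862); bot.capture("side")
print(bot.get_obs()["finger_force"])
E
```

```text
t 11.4 pos [626.4 -43.3  73.9] rpy [-3.141  0.     1.861] q [-0.19  0.64  1.38 -0.    1.13 -0.48] F [-0.1  0.6 -1.6] w 61.7
delta mm [ 0.1  0.2 44.9] turn [-0.02  0.   -0.03]
t 11.45 pos [626.4 -43.8  74. ] rpy [-3.141  0.     1.861] q [-0.19  0.64  1.38 -0.    1.13 -0.48] F [-0.1  0.1 -1.9] w 61.8
delta mm [ 0.6  0.4 45. ] turn [-0.02  0.01 -0.07]
t 11.5 pos [626.4 -44.1  74.1] rpy [-3.141  0.     1.86 ] q [-0.19  0.64  1.38 -0.    1.13 -0.48] F [-0.1  0.2 -1.6] w 61.7
delta mm [ 0.9  0.5 45.1] turn [-0.01  0.01 -0.1 ]
29.99945173971355
```

{"method": "servo_tool", "body": {"deltas": [[[0, 0, 0.01], [0, 0, 0]], [[0, 0, 0.015], [0, 0, 0]], [[0, 0, 0.01], [0, 0, 0]], [[0, 0, 0.005], [0, 0, 0]], [[0, 0, 0.003], [0, 0, 0]], [[0, 0, 0], [0, 0, 0]]]}}

```text
time: 12.3
tool_pos: [626.6, -43.1, 31.2]
tcp_rot: [3.141, -0.0, 1.861]
contact_force: [-0.0, -0.1, -0.8]
grip_width: 61.4
finger_force: 30.0
```

{"method": "servo_tool", "body": {"deltas": [[[0, 0, 0.001], [0, 0, 0]], [[0, 0, 0.001], [0, 0, 0]], [[0, 0, 0], [0, 0, 0]]]}}

```text
time: 12.68
tool_pos: [626.6, -43.1, 29.4]
tcp_rot: [3.141, 0.0, 1.861]
contact_force: [0.1, 0.3, -1.3]
grip_width: 61.4
finger_force: 30.0
```

{"method": "servo_tool", "body": {"deltas": [[[0, 0, 0.001], [0, 0, 0]], [[0, 0, 0], [0, 0, 0]]]}}

```text
time: 12.92
tool_pos: [626.7, -43.1, 29.3]
tcp_rot: [3.141, 0.0, 1.861]
contact_force: [-2.3, 1.2, 5.2]
grip_width: 61.9
finger_force: 30.0
```

{"method": "servo_tool", "body": {"deltas": [[[0, 0, 0.0006], [0, 0, 0]], [[0, 0, 0], [0, 0, 0]]]}}

```text
time: 13.18
tool_pos: [626.7, -43.1, 29.3]
tcp_rot: [3.141, 0.0, 1.861]
contact_force: [-3.0, -0.4, 8.3]
grip_width: 61.6
finger_force: 30.0
```

The beaker is down on the pad. I'll release it and rise.

{"method": "servo_tool", "body": {"deltas": [[[0, 0, -0.0006], [0, 0, 0]], [[0, 0, 0], [0, 0, 0]], [[0, 0, 0], [0, 0, 0]], [[0, 0, 0], [0, 0, 0]], [[0, 0, 0], [0, 0, 0]]], "fingers": 1}}

```text
time: 13.8
tool_pos: [626.5, -43.1, 28.1]
tcp_rot: [-3.141, -0.0, 1.861]
contact_force: [-0.0, 0.3, -0.6]
grip_width: 91.8
finger_force: 0.0
```

{"method": "servo_tool", "body": {"deltas": [[[0, 0, -0.005], [0, 0, 0]], [[0, 0, -0.015], [0, 0, 0]], [[0, 0, -0.03], [0, 0, 0]], [[0, 0, -0.04], [0, 0, 0]], [[0, 0, -0.04], [0, 0, 0]], [[0, 0, -0.03], [0, 0, 0]], [[0, 0, 0], [0, 0, 0]]]}}

```text
time: 14.68
tool_pos: [628.1, -43.4, 192.3]
tcp_rot: [3.135, 0.003, 1.861]
contact_force: [0.5, -0.0, 0.4]
grip_width: 92.0
finger_force: 0.0
```

```bash
python3 - <<'E'
from h import *
p=np.load("st.npy")
th=p[2]+np.pi/2-0.496
print(th); r=102
to([p[0]+r*np.cos(th),p[1]+r*np.sin(th),190],th+np.pi)
cv2.imwrite("pics/full_s5.png",bot.capture("side")[:,:,::-1])
E
```

```text
1.3664467655865982
t 14.68 pos [628.1 -43.4 192.3] rpy [3.135e+00 3.000e-03 1.861e+00] q [-0.19  0.53  1.22  0.    1.38 -0.48] F [ 0.5 -0.   0.4] w 92.0
delta mm [205.5  46.9   1.9] turn [-1.2000e-01  5.5000e-01 -1.5165e+02]
```

{"method": "servo_tool", "body": {"deltas": [[[0.02, 0.005, 0], [0, 0, 0]], [[0.04, 0.009, 0], [0, 0, 0]], [[0.045, 0.01, 0], [0, 0, 0]], [[0.045, 0.01, 0], [0, 0, 0]], [[0.04, 0.009, 0], [0, 0, 0]], [[0.016, 0.004, 0], [0, 0, 0]], [[0, 0, 0], [0, 0, 0]]]}}

```text
time: 15.6
tool_pos: [611.8, 168.9, 187.3]
tcp_rot: [-3.14, -0.0, 1.863]
contact_force: [0.5, -1.2, 0.3]
grip_width: 91.5
finger_force: 0.0
```

{"method": "servo_tool", "body": {"deltas": [[[0, 0, 0], [0, 0, -5.6]], [[0, 0, 0], [0, 0, -9]], [[0, 0, 0], [0, 0, -9]], [[0, 0, 0], [0, 0, -9]], [[0, 0, 0], [0, 0, -9]], [[0, 0, 0], [0, 0, -9]], [[0, 0, 0], [0, 0, -9]], [[0, 0, 0], [0, 0, -9]], [[0, 0, 0], [0, 0, -9]], [[0, 0, 0], [0, 0, -9]], [[0, 0, 0], [0, 0, -9]], [[0, 0, 0], [0, 0, -9]], [[0, 0, 0], [0, 0, -9]], [[0, 0, 0], [0, 0, -9]], [[0, 0, 0], [0, 0, -9]], [[0, 0, 0], [0, 0, -9]], [[0, 0, 0], [0, 0, -7]], [[0, 0, 0], [0, 0, -4]], [[0, 0, 0], [0, 0, 0]]]}}

```text
time: 17.98
tool_pos: [612.7, 166.0, 187.9]
tcp_rot: [3.141, -0.001, -1.779]
contact_force: [0.2, -0.3, 0.7]
grip_width: 91.3
finger_force: 0.0
```

```bash
python3 - <<'E'
from h import *
p=np.load("st.npy")
th=p[2]+np.pi/2-0.496; r=102
to([p[0]+r*np.cos(th),p[1]+r*np.sin(th),75],th+np.pi)
E
```

```text
t 17.98 pos [612.7 166.  187.9] rpy [ 3.141e+00 -1.000e-03 -1.779e+00] q [ 0.14  0.55  1.2  -0.    1.39 -2.79] F [ 0.2 -0.3  0.7] w 91.3
delta mm [ -1.2  -1.4 112.9] turn [ 0.03 -0.03 -0.2 ]
```

{"method": "servo_tool", "body": {"deltas": [[[-0.0012, -0.0014, 0.02], [0, 0, 0]], [[0, 0, 0.03], [0, 0, 0]], [[0, 0, 0.03], [0, 0, 0]], [[0, 0, 0.016], [0, 0, 0]], [[0, 0, 0], [0, 0, 0]]]}}

```text
time: 18.6
tool_pos: [613.6, 168.0, 91.2]
tcp_rot: [3.139, -0.001, -1.777]
contact_force: [0.1, -0.5, -0.6]
grip_width: 91.5
finger_force: 0.0
```

{"method": "servo_tool", "body": {"deltas": [[[0, 0, 0], [0, 0, 0]], [[0, 0, 0], [0, 0, 0]], [[0, 0, 0], [0, 0, 0]], [[0, 0, 0], [0, 0, 0]], [[0, 0, 0], [0, 0, 0]], [[0, 0, 0], [0, 0, 0]]], "fingers": 0.33}}

```text
time: 19.35
tool_pos: [614.1, 168.6, 92.2]
tcp_rot: [-3.142, 0.0, -1.776]
contact_force: [-0.7, -0.5, -0.5]
grip_width: 36.3
finger_force: 0.0
```

{"method": "servo_tool", "body": {"deltas": [[[0, 0, 0], [0, 0, 0]], [[0, 0, 0], [0, 0, 0]], [[0, 0, 0], [0, 0, 0]]]}}

```text
time: 19.73
tool_pos: [614.2, 168.6, 92.2]
tcp_rot: [3.142, 0.0, -1.776]
contact_force: [1.2, -0.7, -0.4]
grip_width: 30.3
finger_force: 0.0
```

No grip at z=92, so the tips sit more than 26 mm above the TCP, as I found at the beaker. I'll open, go 20 mm lower and close.

{"method": "servo_tool", "body": {"deltas": [[[0, 0, 0], [0, 0, 0]], [[0, 0, 0], [0, 0, 0]], [[0, 0, 0], [0, 0, 0]], [[0, 0, 0.01], [0, 0, 0]], [[0, 0, 0.01], [0, 0, 0]], [[0, 0, 0], [0, 0, 0]]], "fingers": 0.8}}

```text
time: 20.48
tool_pos: [613.2, 168.4, 70.6]
tcp_rot: [3.139, -0.001, -1.776]
contact_force: [0.3, 0.2, -0.3]
grip_width: 73.1
finger_force: 0.0
```

{"method": "servo_tool", "body": {"deltas": [[[0, 0, 0], [0, 0, 0]], [[0, 0, 0], [0, 0, 0]], [[0, 0, 0], [0, 0, 0]], [[0, 0, 0], [0, 0, 0]], [[0, 0, 0], [0, 0, 0]], [[0, 0, 0], [0, 0, 0]], [[0, 0, 0], [0, 0, 0]]], "fingers": 0.3}}

```text
time: 21.35
tool_pos: [614.5, 168.7, 72.4]
tcp_rot: [-3.141, 0.0, -1.776]
contact_force: [0.7, 1.0, 0.9]
grip_width: 34.1
finger_force: 30.0
```

```bash
python3 - <<'E'
from h import *
to(S([0,-102,72]),S([0,0,0]) and 1.862); o=bot.get_obs(); print(o["finger_force"])
p=np.load("st.npy"); d=np.array(o["tool_pos"])-[*p[:2],0]; print("r",np.hypot(*d[:2]),"ang",np.arctan2(d[1],d[0]))
E
```

```text
t 21.35 pos [614.5 168.7  72.4] rpy [-3.141  0.    -1.776] q [ 0.15  0.65  1.35  0.    1.14 -2.79] F [0.7 1.  0.9] w 34.1
delta mm [193.5 -48.8   0.4] turn [1.0000e-02 7.0000e-02 1.5156e+02]
30.006028711795807
r 103.80049306452362 ang 1.3670315629485814
```

{"method": "servo_tool", "body": {"deltas": [[[0.00014, -0.00543, 0], [0, 0, 3]], [[0.00057, -0.01085, 0], [0, 0, 6]], [[0.00057, -0.01085, 0], [0, 0, 6]], [[0.00057, -0.01085, 0], [0, 0, 6]], [[0.00057, -0.01085, 0], [0, 0, 6]], [[0.00014, -0.00543, 0], [0, 0, 3]]]}}

```text
time: 22.1
tool_pos: [662.5, 145.0, 72.4]
tcp_rot: [3.141, 0.001, -2.302]
contact_force: [-0.4, 3.1, 1.0]
grip_width: 33.9
finger_force: 30.0
```

```bash
cat >> h.py <<'E'
def spin():
    to(S([0,-103.8,72]),1.862); o=bot.get_obs(); print(o["finger_force"])
    p=np.load("st.npy"); d=np.array(o["tool_pos"])-[*p[:2],0]; print("r",np.hypot(*d[:2]),"ang",np.arctan2(d[1],d[0]))
E
python3 -c "
from h import *
spin()"
```

```text
t 22.1 pos [662.5 145.   72.4] rpy [ 3.141e+00  1.000e-03 -2.302e+00] q [ 0.1   0.72  1.21  0.    1.21 -2.31] F [-0.4  3.1  1. ] w 33.9
delta mm [158.1 -89.3   0.2] turn [1.000e-01 0.000e+00 1.214e+02]
29.97586280107498
r 104.0826203012686 ang 0.846263579422203
```

{"method": "servo_tool", "body": {"deltas": [[[0.00014, -0.00543, 0], [0, 0, 3]], [[0.00057, -0.01085, 0], [0, 0, 6]], [[0.00057, -0.01085, 0], [0, 0, 6]], [[0.00057, -0.01085, 0], [0, 0, 6]], [[0.00057, -0.01085, 0], [0, 0, 6]], [[0.00057, -0.01085, 0], [0, 0, 6]], [[0.00057, -0.01085, 0], [0, 0, 6]], [[0.00057, -0.01085, 0], [0, 0, 6]], [[0.00057, -0.01085, 0], [0, 0, 6]], [[0.00057, -0.01085, 0], [0, 0, 6]], [[0.00057, -0.01085, 0], [0, 0, 6]], [[0.00057, -0.01085, 0], [0, 0, 6]], [[0.00057, -0.01085, 0], [0, 0, 6]], [[0.00057, -0.01085, 0], [0, 0, 6]], [[0.00057, -0.01085, 0], [0, 0, 6]], [[0.00014, -0.00543, 0], [0, 0, 3]], [[0, 0, 0], [0, 0, 0]]]}}

```text
time: 24.22
tool_pos: [670.5, -0.8, 72.4]
tcp_rot: [3.139, -0.001, 2.41]
contact_force: [1.7, 5.7, 1.2]
grip_width: 33.8
finger_force: 30.1
```

```bash
python3 -c "
from h import *
spin()"
```

```text
t 24.23 pos [670.5  -0.8  72.4] rpy [ 3.139e+00 -1.000e-03  2.410e+00] q [-0.12  0.71  1.24  0.    1.19 -0.96] F [1.7 5.7 1.2] w 33.8
delta mm [ 14.  -55.    0.3] turn [ 0.12 -0.11 31.42]
30.13433665037155
r 102.57793126098672 ang -0.7219424778136215
```

{"method": "servo_tool", "body": {"deltas": [[[0.00014, -0.00543, 0], [0, 0, 3]], [[0.0004, -0.0109, 0], [0, 0, 6]], [[0.0004, -0.0109, 0], [0, 0, 6]], [[0.0004, -0.0109, 0], [0, 0, 6]], [[0.0004, -0.0109, 0], [0, 0, 6]], [[0, -0.0054, 0], [0, 0, 3]], [[0, -0.0024, 0], [0, 0, 1.4]], [[0, 0, 0], [0, 0, 0]], [[0, 0, 0], [0, 0, 0]]]}}

```text
time: 25.35
tool_pos: [623.5, -30.1, 72.4]
tcp_rot: [3.14, -0.004, 1.864]
contact_force: [1.4, 9.8, 1.5]
grip_width: 33.7
finger_force: 30.1
```

```bash
python3 -c "
from h import *
spin()"
```

```text
t 25.35 pos [623.5 -30.1  72.4] rpy [ 3.14  -0.004  1.864] q [-0.17  0.63  1.39  0.01  1.12 -0.47] F [1.4 9.8 1.5] w 33.7
delta mm [-2.1 -0.8  0.4] turn [ 0.09 -0.25  0.09]
30.104328095912933
r 101.69743980812224 ang -1.271146211579177
```

{"method": "servo_tool", "body": {"deltas": [[[-0.0015, -0.0008, 0], [0, 0, 0]], [[0, 0, 0], [0, 0, 0]], [[0, 0, 0], [0, 0, 0]]]}}

```text
time: 25.72
tool_pos: [623.1, -30.3, 72.4]
tcp_rot: [3.14, -0.006, 1.864]
contact_force: [2.2, 15.8, 1.3]
grip_width: 33.7
finger_force: 30.1
```

{"method": "servo_tool", "body": {"deltas": [[[0, 0, 0], [0, 0, 0]], [[0, 0, 0], [0, 0, 0]], [[0, 0, 0], [0, 0, 0]], [[0, 0, 0], [0, 0, 0]]], "fingers": 0.8}}

```text
time: 26.22
tool_pos: [623.1, -35.2, 72.1]
tcp_rot: [-3.141, -0.0, 1.864]
contact_force: [0.2, 0.4, -1.0]
grip_width: 69.5
finger_force: 0.0
```

{"method": "servo_tool", "body": {"deltas": [[[0, 0, -0.01], [0, 0, 0]], [[0, 0, -0.03], [0, 0, 0]], [[0, 0, -0.04], [0, 0, 0]], [[0, 0, -0.03], [0, 0, 0]], [[0, 0, -0.01], [0, 0, 0]], [[0, 0, 0], [0, 0, 0]]]}}

```text
time: 26.98
tool_pos: [623.2, -34.9, 192.4]
tcp_rot: [3.141, 0.0, 1.865]
contact_force: [0.7, -1.1, 0.6]
grip_width: 73.4
finger_force: 0.0
```

```bash
python3 - <<'E'
from h import *
to(S([0,165,190]),1.862)
E
```

```text
t 26.98 pos [623.2 -34.9 192.4] rpy [3.141 0.    1.865] q [-0.18  0.53  1.23  0.    1.38 -0.47] F [ 0.7 -1.1  0.6] w 73.4
delta mm [271.1   1.4   2.4] turn [0.04 0.01 0.15]
```

{"method": "servo_tool", "body": {"deltas": [[[0.02, 0, 0], [0, 0, 0]], [[0.045, 0, 0], [0, 0, 0]], [[0.05, 0, 0], [0, 0, 0]], [[0.05, 0, 0], [0, 0, 0]], [[0.05, 0, 0], [0, 0, 0]], [[0.04, 0.0014, 0], [0, 0, 0]], [[0.016, 0, 0], [0, 0, 0]], [[0, 0, 0], [0, 0, 0]]], "fingers": 0}}

```text
time: 27.98
tool_pos: [545.1, 225.8, 191.5]
tcp_rot: [-3.14, 0.0, 1.867]
contact_force: [0.4, -0.7, -0.5]
grip_width: 1.3
finger_force: 0.0
```

```bash
python3 - <<'E'
from h import *
to(S([0,165,10]),1.862)
a=cv2.resize(bot.capture("top")[:,:,::-1][155:215,170:290],None,fx=6,fy=6,interpolation=cv2.INTER_CUBIC)[:,:]
b=cv2.resize(bot.capture("side")[:,:,::-1][140:240,225:325],None,fx=6,fy=6,interpolation=cv2.INTER_CUBIC)
np.save("pics/a.npy",a);np.save("pics/b.npy",b)
# predicted: nose tip line at turret=pi (z118), rim, mark
def mk(im,n,P,x0,y0,col):
    for q in (w2p(n,P)-[x0,y0]+.5)*6-.5: cv2.circle(im,tuple(map(int,q)),2,col,-1)
for im,n,x0,y0 in((a,"top",170,155),(b,"side",225,140)):
    mk(im,n,[S([0,-r,118]) for r in(60,80,100,132,146)],x0,y0,(0,0,255))
    mk(im,n,[S([0,-153,26]),S([0,-170,26])],x0,y0,(0,255,255))
    mk(im,n,[S([31*np.cos(t),-115+31*np.sin(t),90]) for t in np.arange(0,6.3,.7)],x0,y0,(255,0,0))
h=np.zeros((600,800,3),np.uint8); A=cv2.resize(a[:, 180:620],(440,360)); h[:360,:440]=A; h[:,440:]=b[:,120:480]
cv2.imwrite("pics/chk.png",h)
E
```

```text
t 27.98 pos [545.1 225.8 191.5] rpy [-3.14   0.     1.867] q [ 0.26  0.47  1.34 -0.    1.34 -0.03] F [ 0.4 -0.7 -0.5] w 1.3
delta mm [ -1.    1.  181.5] turn [-0.09  0.01  0.28]
```

View pics/chk.png

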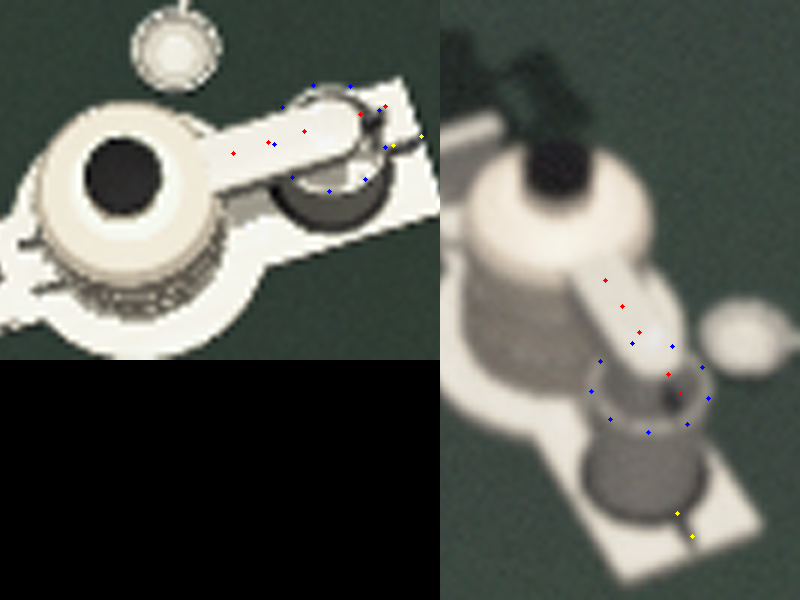

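The beaker stands upright on the pad with the spout over it: rim near (650,385) in the side half, pointer near (675,398), mark near (685,525). I'll check the spout angle numerically against its outline before locking.

```bash
cat > fit.py <<'E'
from h import *
import itertools
p=np.load("st.npy")
def fit(im,n,sc,x0,y0):
    g=cv2.GaussianBlur(im,(0,0),sc*.5).mean(2) if im.ndim==3 else im
    L=[(s*17,r) for s in(1,-1) for r in np.arange(62,116,3)]+[(17*np.sin(t),115+17*np.cos(t)) for t in np.arange(-1.4,1.41,.2)]
    N=[(s,0) for s in(1,-1) for r in np.arange(62,116,3)]+[(np.sin(t),np.cos(t)) for t in np.arange(-1.4,1.41,.2)]
    L=np.array(L);N=np.array(N); best=[]
    def val(pts): 
        q=((w2p(n,pts)-[x0,y0]+.5)*sc-.5).astype(np.float32); return cv2.remap(g.astype(np.float32),q[:,0].reshape(1,-1),q[:,1].reshape(1,-1),cv2.INTER_LINEAR)[0]
    for f,dx,dy in itertools.product(np.arange(-.16,.161,.02),np.arange(-6,6.1,1.5),np.arange(-6,6.1,1.5)):
        a=p[2]-np.pi/2+f; e=np.array([np.cos(a),np.sin(a)]); l=np.array([-e[1],e[0]])
        W=lambda X:np.c_[p[:2]+[dx,dy]+np.outer(X[:,1],e)+np.outer(X[:,0],l),np.full(len(X),118)]
        best.append(((val(W(L-N*3))-val(W(L+N*3))).mean(),round(f,3),dx,dy))
    best.sort(reverse=True); print(n,[tuple(np.round(b,2)) for b in best[:6]])
    w=np.array(best[:25]); print(" avg",w.mean(0).round(3))
if __name__=="__main__":
    for n,(x0,y0,w,h) in dict(top=(170,155,120,60),side=(225,140,100,100)).items():
        im=np.mean([bot.capture(n)[y0:y0+h,x0:x0+w] for _ in range(4)],0).astype(np.uint8)
        fit(cv2.resize(im,None,fx=6,fy=6,interpolation=cv2.INTER_CUBIC),n,6,x0,y0)
E
python3 fit.py
```

```text
top [(np.float64(116.14), np.float64(-0.02), np.float64(0.0), np.float64(3.0)), (np.float64(116.06), np.float64(-0.0), np.float64(-1.5), np.float64(1.5)), (np.float64(115.36), np.float64(-0.02), np.float64(0.0), np.float64(1.5)), (np.float64(115.28), np.float64(-0.04), np.float64(1.5), np.float64(3.0)), (np.float64(113.76), np.float64(0.02), np.float64(-3.0), np.float64(1.5)), (np.float64(113.67), np.float64(-0.0), np.float64(-1.5), np.float64(3.0))]
 avg [ 1.12022e+02 -2.00000e-03 -1.92000e+00  2.34000e+00]
side [(np.float64(49.65), np.float64(0.02), np.float64(-1.5), np.float64(1.5)), (np.float64(49.44), np.float64(-0.0), np.float64(0.0), np.float64(1.5)), (np.float64(49.33), np.float64(0.04), np.float64(-3.0), np.float64(0.0)), (np.float64(49.27), np.float64(0.04), np.float64(-3.0), np.float64(1.5)), (np.float64(49.24), np.float64(-0.0), np.float64(0.0), np.float64(3.0)), (np.float64(49.24), np.float64(0.02), np.float64(-1.5), np.float64(0.0))]
 avg [ 4.8703e+01  2.2000e-02 -1.8600e+00  1.5000e+00]
```

The angle is within about 0.02 rad of the mark. Next I push the bolt with the shut fingers.

{"method": "servo_tool", "body": {"deltas": [[[-0.001, 0.001, 0.02], [0, 0, 0]], [[0, 0, 0.035], [0, 0, 0]], [[0, 0, 0.04], [0, 0, 0]], [[0, 0, 0.035], [0, 0, 0]], [[0, 0, 0.02], [0, 0, 0]], [[0, 0, 0.008], [0, 0, 0]], [[0, 0, 0.008], [0, 0, 0]], [[0, 0, 0.005], [0, 0, 0]], [[0, 0, 0.004], [0, 0, 0]], [[0, 0, 0], [0, 0, 0]]]}}

```text
time: 29.72
tool_pos: [547.3, 224.3, 17.3]
tcp_rot: [3.141, -0.0, 1.865]
contact_force: [0.4, -0.3, -0.1]
grip_width: 0.3
finger_force: 0.0
```

{"method": "servo_tool", "body": {"deltas": [[[-0.008, 0, 0], [0, 0, 0]], [[-0.008, 0, 0], [0, 0, 0]], [[-0.004, 0, 0], [0, 0, 0]], [[-0.004, 0, 0], [0, 0, 0]], [[0, 0, 0], [0, 0, 0]]]}}

```text
time: 30.35
tool_pos: [554.3, 201.0, 17.3]
tcp_rot: [3.142, -0.0, 1.864]
contact_force: [0.2, 0.2, 0.2]
grip_width: 0.4
finger_force: 0.0
```

```bash
python3 - <<'E'
from h import *
to(S([0,110.5,16]),1.862)
E
```

```text
t 30.35 pos [554.3 201.   17.3] rpy [ 3.142 -0.     1.864] q [ 0.22  0.64  1.55  0.    0.95 -0.08] F [0.2 0.2 0.2] w 0.4
delta mm [-29.1  -1.1   1.3] turn [ 0.   -0.01  0.12]
```

{"method": "servo_tool", "body": {"deltas": [[[-0.003, 0, 0], [0, 0, 0]], [[-0.003, 0, 0], [0, 0, 0]], [[-0.003, 0, 0], [0, 0, 0]], [[-0.003, 0, 0], [0, 0, 0]], [[0, 0, 0], [0, 0, 0]]]}}

```text
time: 30.98
tool_pos: [557.8, 189.5, 17.2]
tcp_rot: [-3.141, 0.0, 1.865]
contact_force: [-1.3, 1.0, -1.1]
grip_width: 0.5
finger_force: 0.2
```

{"method": "servo_tool", "body": {"deltas": [[[-0.003, 0, 0], [0, 0, 0]], [[-0.003, 0, 0], [0, 0, 0]], [[-0.003, 0, 0], [0, 0, 0]], [[0, 0, 0], [0, 0, 0]]]}}

```text
time: 31.48
tool_pos: [560.5, 180.8, 17.2]
tcp_rot: [3.142, 0.0, 1.864]
contact_force: [0.3, 1.1, -0.1]
grip_width: 0.3
finger_force: 0.1
```

{"method": "servo_tool", "body": {"deltas": [[[-0.003, 0, 0], [0, 0, 0]], [[-0.002, 0, 0], [0, 0, 0]], [[-0.001, 0, 0], [0, 0, 0]], [[0, 0, 0], [0, 0, 0]]]}}

```text
time: 31.98
tool_pos: [562.1, 175.4, 17.2]
tcp_rot: [3.141, 0.0, 1.865]
contact_force: [-0.8, 1.0, -0.5]
grip_width: 0.9
finger_force: 0.6
```

{"method": "servo_tool", "body": {"deltas": [[[-0.001, 0, 0], [0, 0, 0]], [[-0.001, 0, 0], [0, 0, 0]], [[0, 0, 0], [0, 0, 0]]]}}

```text
time: 32.35
tool_pos: [562.1, 175.2, 17.3]
tcp_rot: [3.141, -0.002, 1.865]
contact_force: [-2.2, 8.5, 0.6]
grip_width: 0.6
finger_force: 4.3
```

{"method": "servo_tool", "body": {"deltas": [[[-0.001, 0, 0], [0, 0, 0]], [[-0.001, 0, 0], [0, 0, 0]], [[-0.001, 0, 0], [0, 0, 0]], [[0, 0, 0], [0, 0, 0]]]}}

```text
time: 32.85
tool_pos: [562.2, 175.0, 17.3]
tcp_rot: [3.141, -0.006, 1.865]
contact_force: [-5.2, 19.2, 1.7]
grip_width: 0.6
finger_force: 9.8
```

{"method": "servo_tool", "body": {"deltas": [[[0.01, 0, 0], [0, 0, 0]], [[0.015, 0, 0], [0, 0, 0]], [[0, 0, -0.03], [0, 0, 0]], [[0, 0, -0.045], [0, 0, 0]], [[0, 0, -0.045], [0, 0, 0]], [[0, 0, -0.04], [0, 0, 0]], [[0, 0, -0.015], [0, 0, 0]], [[0, 0, 0], [0, 0, 0]]]}}

```text
time: 33.85
tool_pos: [556.4, 194.7, 192.4]
tcp_rot: [3.14, 0.0, 1.865]
contact_force: [-0.0, 0.5, 0.5]
grip_width: 0.4
finger_force: 0.0
```

```bash
python3 - <<'E'
from h import *
to([592.9,68.3,175],1.862)
b=bot.capture("top")[:,:,::-1]; s=bot.capture("side")[:,:,::-1]
def mk(im,n,x0,y0,w,h,k):
    im=cv2.resize(im[y0:y0+h,x0:x0+w],None,fx=k,fy=k,interpolation=cv2.INTER_CUBIC)
    for t,c in((0,(0,0,255)),(30,(0,255,0))):
        for q in (w2p(n,[S([x,131-t-d,64]) for x in(-22,22) for d in(0,12)])-[x0,y0]+.5)*k-.5: cv2.circle(im,tuple(map(int,q)),2,c,-1)
    return im
A=mk(b,"top",172,170,66,50,6); B=mk(s,"side",225,150,66,75,6)
h=np.zeros((450,800,3),np.uint8); h[:A.shape[0],:A.shape[1]]=A; h[:B.shape[0],400:400+B.shape[1]]=B
cv2.imwrite("pics/bolt.png",h)
E
```

```text
t 33.85 pos [556.4 194.7 192.4] rpy [3.14  0.    1.865] q [ 0.21  0.46  1.34 -0.    1.34 -0.09] F [-0.   0.5  0.5] w 0.4
delta mm [-131.5   -1.7   17.4] turn [0.06 0.02 0.15]
```

View pics/bolt.png

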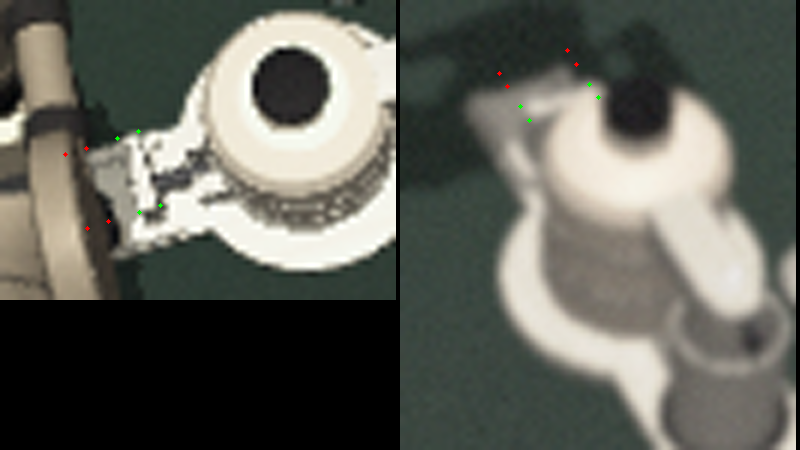

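The tab top lies on the predicted home position (green points, about (140,175) in the top half), so the bolt is home. Next, the plunger.

{"method": "servo_tool", "body": {"deltas": [[[-0.015, 0, 0], [0, 0, 0]], [[-0.03, 0, 0], [0, 0, 0]], [[-0.035, -0.0017, 0], [0, 0, 0]], [[-0.03, 0, 0], [0, 0, 0]], [[-0.0155, 0, 0], [0, 0, 0]], [[-0.006, 0, 0], [0, 0, 0]], [[0, 0, 0.015], [0, 0, 0]], [[0, 0, 0.02], [0, 0, 0]], [[0, 0, 0.015], [0, 0, 0]], [[0, 0, 0.008], [0, 0, 0]], [[0, 0, 0], [0, 0, 0]]]}}

```text
time: 35.33
tool_pos: [592.4, 68.6, 133.6]
tcp_rot: [-3.141, -0.0, 1.865]
contact_force: [0.3, -1.0, -0.0]
grip_width: 0.5
finger_force: 0.0
```

{"method": "servo_tool", "body": {"deltas": [[[0, 0, 0.003], [0, 0, 0]], [[0, 0, 0.003], [0, 0, 0]], [[0, 0, 0.003], [0, 0, 0]], [[0, 0, 0], [0, 0, 0]]]}}

```text
time: 35.83
tool_pos: [592.6, 68.2, 125.0]
tcp_rot: [-3.141, -0.0, 1.865]
contact_force: [-0.2, -0.4, -0.3]
grip_width: 0.4
finger_force: 0.0
```

{"method": "servo_tool", "body": {"deltas": [[[0, 0, 0.003], [0, 0, 0]], [[0, 0, 0.003], [0, 0, 0]], [[0, 0, 0.003], [0, 0, 0]], [[0, 0, 0], [0, 0, 0]]]}}

```text
time: 36.33
tool_pos: [592.8, 68.3, 116.2]
tcp_rot: [3.141, -0.0, 1.865]
contact_force: [-0.6, -1.3, 2.3]
grip_width: 0.2
finger_force: 1.1
```

{"method": "servo_tool", "body": {"deltas": [[[0, 0, 0.003], [0, 0, 0]], [[0, 0, 0.002], [0, 0, 0]], [[0, 0, 0], [0, 0, 0]]]}}

```text
time: 36.7
tool_pos: [592.8, 68.3, 111.3]
tcp_rot: [3.141, 0.0, 1.865]
contact_force: [-1.3, -0.1, 4.5]
grip_width: 0.3
finger_force: 1.9
```

{"method": "servo_tool", "body": {"deltas": [[[0, 0, 0.002], [0, 0, 0]], [[0, 0, 0.002], [0, 0, 0]], [[0, 0, 0], [0, 0, 0]]]}}

```text
time: 37.08
tool_pos: [592.8, 68.2, 107.3]
tcp_rot: [3.141, 0.0, 1.865]
contact_force: [-0.6, 0.2, 5.1]
grip_width: 0.5
finger_force: 2.6
```

{"method": "servo_tool", "body": {"deltas": [[[0, 0, 0.001], [0, 0, 0]], [[0, 0, 0.001], [0, 0, 0]], [[0, 0, 0.001], [0, 0, 0]], [[0, 0, 0], [0, 0, 0]]]}}

```text
time: 37.58
tool_pos: [593.0, 68.3, 106.5]
tcp_rot: [3.14, 0.001, 1.865]
contact_force: [-5.7, -1.2, 17.9]
grip_width: 0.5
finger_force: 9.0
```

The plunger is at the bottom, with a hard stop at 18 N. I'll release it and retreat.

{"method": "servo_tool", "body": {"deltas": [[[0, 0, 0], [0, 0, 0]], [[0, 0, -0.004], [0, 0, 0]], [[0, 0, -0.006], [0, 0, 0]], [[0, 0, -0.01], [0, 0, 0]], [[0, 0, -0.02], [0, 0, 0]], [[0, 0, -0.03], [0, 0, 0]], [[0, 0, -0.02], [0, 0, 0]], [[0, 0, 0], [0, 0, 0]]]}}

```text
time: 38.58
tool_pos: [593.4, 68.3, 195.5]
tcp_rot: [3.139, 0.001, 1.865]
contact_force: [0.1, -0.1, -0.6]
grip_width: 0.7
finger_force: 0.0
```

{"method": "servo_tool", "body": {"deltas": [[[0.02, -0.02, 0], [0, 0, 0]], [[0.04, -0.04, 0], [0, 0, 0]], [[0.04, -0.04, 0], [0, 0, 0]], [[0.04, -0.04, 0], [0, 0, 0]], [[0.02, -0.02, 0], [0, 0, 0]], [[0, 0, 0], [0, 0, 0]]]}}

```text
time: 39.33
tool_pos: [391.3, 175.6, 193.5]
tcp_rot: [-3.14, -0.0, 1.867]
contact_force: [0.1, 0.5, -0.2]
grip_width: 0.6
finger_force: 0.0
```

```bash
python3 fit.py && python3 - <<'E'
from h import *
for n,f in(("top","pics/full_t.png"),("side","pics/full_s5.png")):
    a=cv2.imread(f).astype(int); b=bot.capture(n)[:,:,::-1].astype(int); d=np.abs(a-b).mean(2)
    for k,P in dict(beaker=S([0,-115,50]),rim=S([0,-115-31,90]),jar=[542,-384,40],bottle=[454,-258,70],scoop=None).items():
        if P is None: continue
        u,v=w2p(n,P)[0].astype(int); print(n,k,d[v-5:v+6,u-5:u+6].mean().round(1))
E
```

```text
top [(np.float64(115.88), np.float64(-0.02), np.float64(0.0), np.float64(3.0)), (np.float64(115.75), np.float64(-0.0), np.float64(-1.5), np.float64(1.5)), (np.float64(115.06), np.float64(-0.02), np.float64(0.0), np.float64(1.5)), (np.float64(115.0), np.float64(-0.04), np.float64(1.5), np.float64(3.0)), (np.float64(113.49), np.float64(0.02), np.float64(-3.0), np.float64(1.5)), (np.float64(113.4), np.float64(-0.0), np.float64(-1.5), np.float64(3.0))]
 avg [ 1.11749e+02 -2.00000e-03 -1.92000e+00  2.34000e+00]
side [(np.float64(49.65), np.float64(0.02), np.float64(-1.5), np.float64(1.5)), (np.float64(49.51), np.float64(-0.0), np.float64(0.0), np.float64(1.5)), (np.float64(49.32), np.float64(0.04), np.float64(-3.0), np.float64(0.0)), (np.float64(49.31), np.float64(0.02), np.float64(-1.5), np.float64(0.0)), (np.float64(49.3), np.float64(-0.0), np.float64(0.0), np.float64(3.0)), (np.float64(49.27), np.float64(0.04), np.float64(-3.0), np.float64(1.5))]
 avg [ 4.8758e+01  2.2000e-02 -1.8600e+00  1.5000e+00]
top beaker 154.5
top rim 50.3
top jar 0.4
top bottle 1.2
side beaker 12.4
side rim 16.5
side jar 0.8
side bottle 1.5
```

```bash
python3 -c "
from plant import bot
print(bot.close_job())"
```

```text
the job is handed in; nothing more can be done
None
```

I handed the job in at about 40 s with every step done in order: beaker upright on the pad, spout within about 0.02 rad of the mark, bolt home, and the plunger pressed to its stop and released (its spring-back not separately checked); the jar and bottle did not move.

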